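# Sweep the used pot lids into the return pen

## Robot

A 6-joint arm with a two-finger parallel gripper is mounted at the origin on the work surface. World frame = base frame: x ahead of the robot, y to its left, z up, the work surface at z = 0. Lengths are in m, angles in rad, forces in N, time in s.
With the tool pointing down it reaches from about 0.35 to 0.975 m from the base axis. Payload 4.9 kg.
Tool frame: the origin (TCP) lies at the very end of the fingers, on their centre line; the grasp point (between the pads) lies 19 mm behind it; z points along the fingers, y is the line along which they close (so a half turn about z gives the same grasp; the last joint's range is limited). The gripper opens to 85 mm and grips with 20 to 120 N. Pads are 22 mm wide; open, the fingers measure 114 mm over their backs; the gripper's body (76 mm by 85 mm) begins 54 mm behind the grasp point. The pads swing forward as they close: fully open they stand 13 mm farther back than shut.
Start: joints at [-1.436, 0.053, 1.613, -0, 1.476, -0.119], TCP at [0.157, -0.605, 0.231] pointing down, gripper open.
Joint ranges: [-3.01, 3.01], [-1.01, 2.22], [0.06, 2.58], [-1.02, 4.17], [0.09, 2.62], [-3.14, 3.14]. Speed limits (rad/s): [2.57, 2.57, 3.14, 3.14, 3.14, 3.14].

## Interface

Orientations are given as a rotation vector (axis times angle).
In Python, from station import * gives the robot as it stands.
- The arm moves only by the shell command python3 -m crank 'ROWS' [OPENING] [FORCE]. ROWS is JSON, a list of rows, each an object with "offset": the shift along the tool's x, y, z in m, a list of three; "twist": the turn, a rotation vector about the tool's x, y, z in degrees, a list of three. In form: [{"offset": [x, y, z], "twist": [rx, ry, rz]}, ...]. A call has 1 to 20 rows; each row is the pose to reach, as a shift and turn from the pose commanded when the call began, along the tool's axes at that moment; what a row does not reach only later rows make up. A row lasts 1/8 s, in which the tool goes at most 62.5 mm and 10.7 degrees, less where a joint would pass 70% of its speed; a pose out of reach is approached as far as the arm can. A call with a gripper value outside its range is refused whole. OPENING is the opening, from 0 (shut) to 1 (fully open), set as the call begins (- or left out, the last holds). The fingers move at their own pace and stop on an object; FORCE is the grip in N (left out, the last holds). Time passes only in rows, so rows that repeat a pose let the fingers close. It gives the time, the measured TCP pose, the force, the opening and the grip force at its end, in the units of the state.
- get_obs(): the state, without advancing time (a new reading comes with each control period).
- get_image(name): name is "scene" or "top" or "wrist"; returns the picture (420x560x3 uint8, red, green, blue); there is no depth.
- get_calibration(name): a dict with "intrinsics" (3x3 intrinsics, pixels), "k1" (the pictures are not rectified: a ray, as slopes to the right and down, at radius r is drawn at 1 + k1 r^2 times it, then the intrinsics apply), "world_from_camera" (4x4, takes a point from camera to world coordinates); the wrist camera has in their place "tool_from_camera" (4x4, takes a point from camera to tool coordinates, whose origin is the TCP and whose axes are the flange's). Camera axes: x right, y up, looking along -z (the intrinsics and any distortion apply to the point x, -y, -z); pixel columns grow to the right and rows downward; lengths in m; the calibration is good to about 2 mm. A picture is of the moment at which its call begins: read the wrist's pose just before it. get_calibration takes no time and is no camera call.
- finish_job(): hands the job in; it is judged then, once.
Trained networks look in the newest picture that a camera, given by its name, has taken for a name from the list of things; names that differ only in an ending like _2 or _b are one class to them, and where a whole thing is asked for, a point or a joint stands for the part that bears it (a point fixed in the world has none). Each returns a list of dicts, best first, with "confidence" (0 to 1); they miss things now and then, are a little off and sometimes report something else, mostly with a low value. They report only what shows in the picture. A call takes as long as a camera call. They do not tell look-alikes from the thing itself.
- cut_out(query, camera): "region" (420x560 bool, what is visible of it) and "rect" ([centre column, centre row, width, height] in pixels, round what is visible of it).
The state is a dict: "t": time; "q": joint angles; "dq": joint speeds; "effort": joint torques, N m; "tool_pos": TCP position; "tool_rot": TCP orientation; "contact_force": force on the tool from outside, world axes, zero at the start; "wrist_torque": the same for the moment, N m; "opening": finger opening in m; "grip_force": force on a finger pad.
Only numpy, scipy, OpenCV 4.12 (cv2) and the standard library are available. Lean on these libraries where they do the work, as an engineer would, in place of code of your own. Each camera call takes 0.05 s, during which the arm holds its last target. There are 200 camera calls.

## Task

Sweep the three red sample-pot lids across the bench into the blue return pen through its open side with your fingertips, so that each lies flat and wholly inside, no part sticking out of the open side. Only push them along the bench: do not pick up or tip any lid. Leave the vials and everything else undisturbed where they are.

Things in the scene. Friction and masses are not known exactly. Their poses are not given: they have to be found in the camera images.
- lid1: red screw lid number 1 of 3 of a sample pot, solid disc 40 mm in diameter and 16 mm tall with an orange top face, about 25 g, loose, lying flat on the bench in front of the pen's open side; origin at the centre of its underside, z up. It slides on the bench when pushed from the side.
- lid2: red screw lid number 2 of 3 of a sample pot, solid disc 40 mm in diameter and 16 mm tall with an orange top face, about 25 g, loose, lying flat on the bench in front of the pen's open side; origin at the centre of its underside, z up. It slides on the bench when pushed from the side.
- lid3: red screw lid number 3 of 3 of a sample pot, solid disc 40 mm in diameter and 16 mm tall with an orange top face, about 25 g, loose, lying flat on the bench in front of the pen's open side; origin at the centre of its underside, z up. It slides on the bench when pushed from the side.
- pen: return pen: three steel walls 22 mm tall, 4 mm thick, fixed to the bench round a blue patch level with the bench (no floor plate or sill). Inside 110 mm deep (x), 240 mm wide (y). Origin: centre of the inside, on the bench; x points from the open side (x = -55 mm) to the back wall (+55 mm); side walls' inner faces at y = +-120 mm. It may be turned on the bench.
- vial1: filled amber sample vial with white cap, 30 mm in diameter and 52 mm tall, standing in the row among the lids, loose, not to be disturbed; origin at the centre of its underside.
- vial2: filled amber sample vial with white cap, 30 mm in diameter and 52 mm tall, standing in the row among the lids, loose, not to be disturbed; origin at the centre of its underside.
- wash_bottle: white wash bottle with red spout, 70 mm in diameter, about 195 mm tall, standing to the left (+y), loose bystander; origin at the centre of its underside.
- beaker: clear plastic beaker, 68 mm in diameter, 85 mm tall, to the right (-y), loose bystander; origin at the centre of its underside.
- dish: white ceramic dish, 90 mm in diameter, 22 mm tall, to the right (-y), loose bystander; origin at the centre of its underside.
- spatula: flat-bladed lab scraper with wooden handle, 180 mm long, lying to the left (+y), loose bystander; x along its length.
- pen_mouth (a point): middle of the pen's open side, on the bench, 55 mm from the pen's origin, same axes. The three lids and two vials start in a row across it, 95 to 125 mm outside it, in any order, about 70 mm apart.
There are look-alikes about, which are no part of the job. Leave any black or pink look-alike of the lid1 alone.

How it is judged:
By the outcome, as a careful person would: the job done as asked, in the order asked, and still so for the second after the job is handed in, with the robot touching nothing.
It also fails if it takes over 51 s, if anything falls off the work surface, if the arm or the gripper's body presses on something with over 40 N, if the wrist force passes 120 N, or if a joint passes its speed limit or range.

## Working session

There is one attempt and no reset: what is moved stays moved. The work goes in short steps, Python scripts to look and compute and a shell command to move; the robot and the scene stay as the last step left them, time stands still between calls to the robot, and variables do not carry over. Pictures are saved under pics/ and viewed, at most 10 in all, crops included, and the job is handed in when it is done.

```bash
mkdir -p pics; ls
cat > h.py <<'E'
from station import *
import numpy as np, cv2
def ground(cam,u,v,z=0.0):
    c=get_calibration(cam);K=np.array(c["intrinsics"]);T=np.array(c["world_from_camera"]) if "world_from_camera" in c else None
    p=cv2.undistortPoints(np.array([[[u,v]]],float),K,np.array([c["k1"],0,0,0.]))[0,0]
    if T is None:
        o=get_obs();W=np.eye(4);W[:3,:3]=cv2.Rodrigues(np.array(o["tool_rot"],float))[0];W[:3,3]=o["tool_pos"];T=W@np.array(c["tool_from_camera"])
    d=T[:3,:3]@np.array([p[0],-p[1],-1]);o=T[:3,3]
    return (o+d*(z-o[2])/d[2])
E
python3 - <<'E'
from h import *
for n in("top","scene"):
    im=get_image(n);cv2.imwrite(f"pics/{n}1.png",im[...,::-1])
    c=get_calibration(n);print(n,np.round(c["world_from_camera"],3).tolist())
o=get_obs();print(o)
E
```

```text
pics
top [[0.026, 0.987, -0.158, 0.422], [-1.0, 0.025, -0.012, -0.016], [-0.008, 0.159, 0.987, 0.971], [0.0, 0.0, 0.0, 1.0]]
scene [[0.626, -0.601, 0.497, 1.13], [0.78, 0.476, -0.406, -0.487], [0.008, 0.642, 0.767, 0.93], [0.0, 0.0, 0.0, 1.0]]
{'t': 0.1, 'q': array([-1.43599281e+00,  5.32620126e-02,  1.61414936e+00, -3.92278069e-05,
        1.47597044e+00, -1.18978573e-01]), 'dq': array([ 0.00109859, -0.00173491, -0.0034523 , -0.00083791, -0.00142537,
        0.00061753]), 'effort': array([-3.25058090e-05, -3.94903135e+01, -3.71362281e+01, -9.03575506e-05,
        3.91333466e-03, -1.38245281e-05]), 'tool_pos': array([ 0.15684454, -0.6044284 ,  0.23020819]), 'tool_rot': array([-3.11455949e+00, -3.97350532e-01,  8.35244027e-05]), 'contact_force': array([-0.54981191, -0.29521768, -0.07638092]), 'wrist_torque': array([-0.02441995,  0.01870587, -0.01624666]), 'grip_force': 0.0, 'opening': 0.08570592244263962}
```

View pics/top1.png

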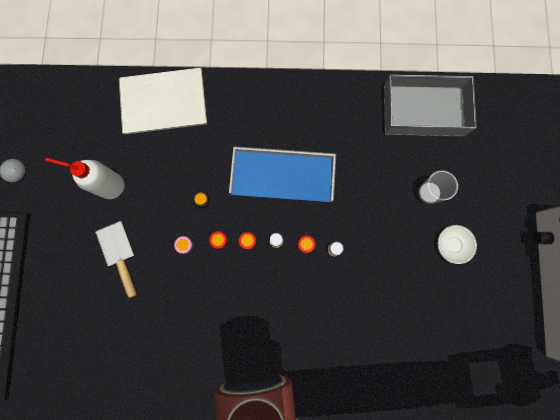

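View pics/scene1.png

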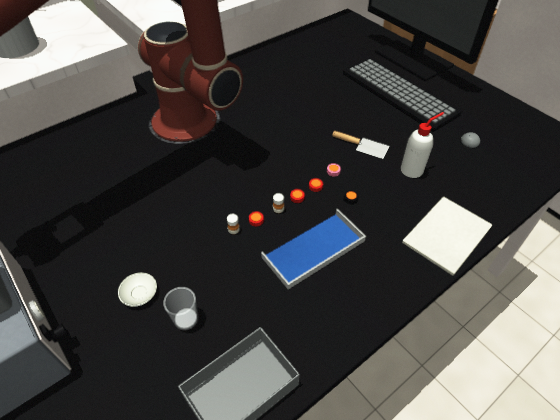

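Top view: red lids at (218,240), (247,240) and (306,244). The look-alikes are a pink-rimmed one at (183,244) and a black one at (201,199). Vials stand at (277,240) and (336,248), and the pen mouth runs along the row at about 195–200. I'll check this in a close crop and compute positions.

Run:
```python
from h import *
im=get_image("top");cv2.imwrite("pics/crop.png",cv2.resize(im[140:265,165:355],None,fx=4,fy=4,interpolation=cv2.INTER_CUBIC)[...,::-1])
hsv=cv2.cvtColor(im,cv2.COLOR_RGB2HSV)
m=cv2.inRange(hsv,(8,120,120),(25,255,255))
n,l,s,c=cv2.connectedComponentsWithStats(m)
for i in range(1,n):
    if s[i,4]>30: print("orange",c[i].round(1),s[i,4],ground("top",*c[i],0.016).round(4))
for q in("vial1","lid1"):
    for d in cut_out(q,"top"): r=d["rect"];print(q,round(d["confidence"],2),np.round(r,1),ground("top",r[0],r[1],0.05 if q=="vial1" else .01).round(4))
m=cv2.inRange(hsv,(95,120,60),(125,255,255));n,l,s,c=cv2.connectedComponentsWithStats(m)
i=1+s[1:,4].argmax();cn=cv2.findContours((l==i).astype(np.uint8),0,2)[0][0]
b=cv2.boxPoints(cv2.minAreaRect(cn));
for p in b: print("blue",p,ground("top",*p).round(4))
```

```text
orange [200.2 198.4] 120 [0.5969 0.1849 0.016 ]
orange [217.4 239.5] 125 [0.4997 0.1387 0.016 ]
orange [246.8 240.1] 129 [0.5    0.0693 0.016 ]
orange [182.2 244.4] 105 [0.486  0.2211 0.016 ]
orange [306.1 243.6] 127 [ 0.4955 -0.0704  0.016 ]
vial1 0.59 [334.5 251.   16.6   9. ] [ 0.4778 -0.1327  0.05  ]
vial1 0.5 [274.6 238.6  10.5  14.4] [0.5023 0.0032 0.05  ]
lid1 0.74 [199.1 199.1  12.1  11.7] [0.5964 0.1887 0.01  ]
lid1 0.72 [185.8 247.3  21.5  22.3] [0.4797 0.2136 0.01  ]
lid1 0.64 [217.8 240.6  18.8  17.3] [0.4976 0.1385 0.01  ]
lid1 0.56 [248.  239.9  16.2  15.6] [0.5011 0.067  0.01  ]
lid1 0.5 [305.1 242.8  13.9  17.5] [ 0.4977 -0.0683  0.01  ]
blue [231.50255 194.96446] [0.6104 0.1123 0.    ]
blue [234.64977 150.90355] [0.7219 0.1095 0.    ]
blue [332.79187 157.91371] [ 0.7097 -0.1338  0.    ]
blue [329.64465 201.97462] [ 0.599  -0.1267  0.    ]
```

View pics/crop.png

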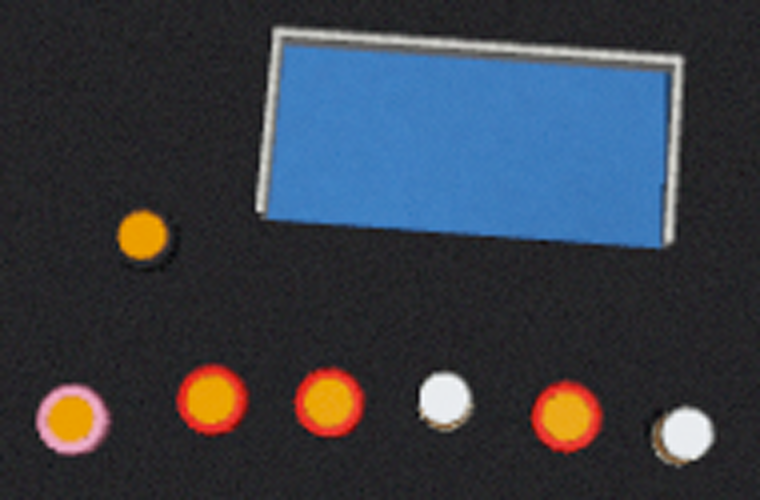

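Red-rimmed lids confirmed (crop at (210,400), (328,402) and (566,416)). I'll leave the pink one at (72,420) and the black one at (143,235). With a narrow finger gap each lid sits between the two tips. The plan is one straight push per lid: C along +x first, then B and A diagonally.

```bash
python3 -m crank '[{"offset":[0.398,-0.449,0],"twist":[0,0,14.5]},{"offset":[0.398,-0.449,0],"twist":[0,0,14.5]},{"offset":[0.398,-0.449,0],"twist":[0,0,14.5]},{"offset":[0.398,-0.449,0],"twist":[0,0,14.5]},{"offset":[0.398,-0.449,0],"twist":[0,0,14.5]},{"offset":[0.398,-0.449,0],"twist":[0,0,14.5]},{"offset":[0.398,-0.449,0],"twist":[0,0,14.5]},{"offset":[0.398,-0.449,0],"twist":[0,0,14.5]},{"offset":[0.398,-0.449,0],"twist":[0,0,14.5]},{"offset":[0.398,-0.449,0],"twist":[0,0,14.5]},{"offset":[0.398,-0.449,0],"twist":[0,0,14.5]},{"offset":[0.398,-0.449,0],"twist":[0,0,14.5]},{"offset":[0.398,-0.449,0],"twist":[0,0,14.5]},{"offset":[0.398,-0.449,0],"twist":[0,0,14.5]},{"offset":[0.398,-0.449,0],"twist":[0,0,14.5]},{"offset":[0.398,-0.449,0],"twist":[0,0,14.5]}]' 0.24
cat > w.py <<'E'
from h import *
import sys
o=get_obs();im=get_image("wrist");cv2.imwrite(f"pics/{sys.argv[1]}.png",im[...,::-1])
R=cv2.Rodrigues(np.array(o["tool_rot"]))[0];print("tcp",np.round(o["tool_pos"],4),"head",np.degrees(np.arctan2(R[1,0],R[0,0])).round(2),"op",o["opening"],"t",o["t"])
for cam in("wrist","top"):
    im=get_image(cam);hsv=cv2.cvtColor(im,cv2.COLOR_RGB2HSV)
    for nm,lo,hi,z in(("orange",(8,120,120),(25,255,255),.016),("white",(0,0,150),(180,45,255),.052)):
        n,l,s,c=cv2.connectedComponentsWithStats(cv2.inRange(hsv,lo,hi))
        for i in range(1,n):
            if 30<s[i,4]<9000:
                g=ground(cam,*c[i],z)
                if .4<g[0]<.75 and abs(g[1])<.25: print(cam,nm,c[i].round(0),s[i,4],g[:2].round(4))
E
python3 w.py w1
```

```text
t: 2.25
tool_pos: [0.4294, -0.0707, 0.2313]
tool_rot: [3.142, 0.0, 0.0]
contact_force: [-0.6, -0.0, 0.3]
opening: 0.0202
grip_force: 0.0
tcp [ 0.4294 -0.0707  0.2313] head 0.0 op 0.020195376917691285 t 2.25
wrist orange [275. 112.] 98 [ 0.4933 -0.0673]
wrist white [196. 102.] 1127 [0.5021 0.0006]
wrist white [348. 121.] 1154 [ 0.486  -0.1313]
wrist white [  3. 125.] 177 [0.4858 0.1785]
top orange [200. 198.] 121 [0.597 0.185]
top orange [217. 239.] 125 [0.4998 0.1386]
top orange [247. 240.] 127 [0.5    0.0695]
top orange [182. 244.] 105 [0.486  0.2211]
top white [282. 162.] 344 [ 0.6814 -0.0098]
top white [275. 239.] 101 [0.501  0.0021]
```

View pics/w1.png

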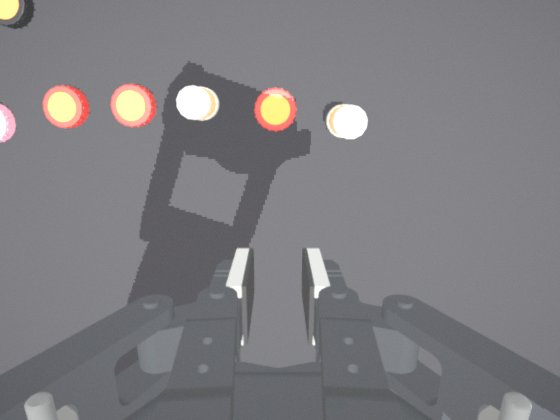

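Wrist view: lid C is at (276,109) between vials at (197,102) and (347,121). The fingers line up with lid C and the 20 mm gap is set. Descending and pushing C.

```bash
python3 -m crank '[{"offset":[0,0,0.06],"twist":[0,0,0]},{"offset":[0,0,0.12],"twist":[0,0,0]},{"offset":[0,-0.001,0.17],"twist":[0,0,0]},{"offset":[0,-0.001,0.205],"twist":[0,0,0]},{"offset":[0,-0.001,0.226],"twist":[0,0,0]},{"offset":[0,-0.001,0.226],"twist":[0,0,0]},{"offset":[0.015,-0.001,0.226],"twist":[0,0,0]},{"offset":[0.03,-0.001,0.226],"twist":[0,0,0]},{"offset":[0.045,-0.001,0.226],"twist":[0,0,0]},{"offset":[0.06,-0.001,0.226],"twist":[0,0,0]},{"offset":[0.075,0,0.226],"twist":[0,0,0]},{"offset":[0.09,0.001,0.226],"twist":[0,0,0]},{"offset":[0.105,0.002,0.226],"twist":[0,0,0]},{"offset":[0.12,0.003,0.226],"twist":[0,0,0]},{"offset":[0.135,0.004,0.226],"twist":[0,0,0]},{"offset":[0.15,0.005,0.226],"twist":[0,0,0]},{"offset":[0.165,0.006,0.226],"twist":[0,0,0]},{"offset":[0.18,0.007,0.226],"twist":[0,0,0]},{"offset":[0.195,0.008,0.226],"twist":[0,0,0]},{"offset":[0.205,0.009,0.226],"twist":[0,0,0]}]'
python3 w.py w2
```

```text
t: 4.9
tool_pos: [0.6355, -0.0794, 0.0053]
tool_rot: [3.142, 0.001, 0.0]
contact_force: [0.4, 0.2, -0.6]
opening: 0.0206
grip_force: 0.1
tcp [ 0.6355 -0.0794  0.0053] head 0.04 op 0.020577577716329638 t 4.9
wrist orange [277. 211.] 4191 [ 0.6645 -0.079 ]
wrist white [238. 270.] 554 [ 0.6566 -0.0676]
wrist white [318. 270.] 555 [ 0.6567 -0.0906]
wrist white [392. 287.] 34 [ 0.6513 -0.1127]
top orange [200. 198.] 121 [0.597 0.185]
top orange [217. 239.] 124 [0.4997 0.1386]
top orange [247. 240.] 128 [0.4999 0.0694]
top orange [182. 244.] 105 [0.486  0.2211]
top white [245. 160.] 173 [0.6849 0.0776]
top white [337. 248.] 109 [ 0.4844 -0.1384]
```

View pics/w2.png

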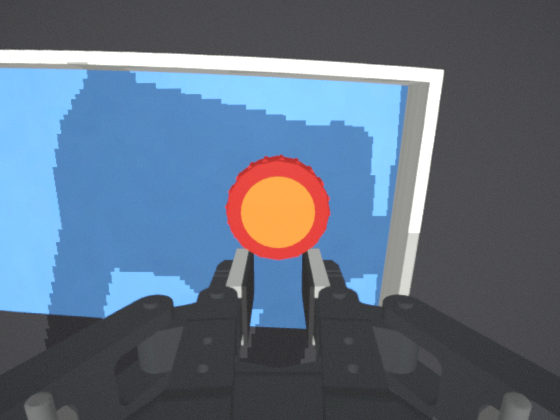

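Picture: lid C at (277,208) lies fully inside the blue area, held between the fingertips. Retracting and moving behind lid B with a heading of −27.7°.

```bash
python3 -m crank '[{"offset":[-0.03,0,0],"twist":[0,0,0]},{"offset":[-0.05,0,-0.03],"twist":[0,0,0]},{"offset":[-0.05,0,-0.08],"twist":[0,0,0]},{"offset":[-0.05,0,-0.12],"twist":[0,0,0]},{"offset":[-0.1,-0.06,-0.12],"twist":[0,0,10]},{"offset":[-0.15,-0.12,-0.12],"twist":[0,0,20]},{"offset":[-0.193,-0.179,-0.12],"twist":[0,0,27.7]},{"offset":[-0.193,-0.179,-0.12],"twist":[0,0,27.7]},{"offset":[-0.193,-0.179,-0.12],"twist":[0,0,27.7]},{"offset":[-0.193,-0.179,-0.12],"twist":[0,0,27.7]},{"offset":[-0.193,-0.179,-0.07],"twist":[0,0,27.7]},{"offset":[-0.193,-0.179,-0.03],"twist":[0,0,27.7]},{"offset":[-0.193,-0.179,-0.005],"twist":[0,0,27.7]},{"offset":[-0.193,-0.179,0],"twist":[0,0,27.7]},{"offset":[-0.193,-0.179,0],"twist":[0,0,27.7]}]'
python3 w.py w3
```

```text
t: 6.92
tool_pos: [0.4421, 0.099, 0.0058]
tool_rot: [-3.05, 0.753, -0.001]
contact_force: [0.5, 0.8, 0.2]
opening: 0.0202
grip_force: 0.0
tcp [0.4421 0.099  0.0058] head -27.73 op 0.02024115410786972 t 6.925
wrist orange [426.  33.] 1813 [0.5006 0.0113]
wrist orange [265. 119.] 3840 [0.5004 0.0747]
wrist orange [112. 203.] 3548 [0.5002 0.1414]
wrist white [410.  41.] 1124 [0.5005 0.0316]
wrist white [486.  20.] 4714 [0.4965 0.0121]
wrist white [238. 271.] 563 [0.4662 0.1006]
wrist white [318. 271.] 562 [0.4554 0.0799]
wrist white [ 11. 318.] 783 [0.485  0.1731]
top orange [312. 174.] 118 [ 0.6639 -0.0818]
top orange [200. 198.] 120 [0.5969 0.1849]
top orange [217. 236.] 46 [0.5076 0.1396]
top orange [250. 238.] 40 [0.5043 0.0621]
top white [282. 162.] 342 [ 0.6815 -0.0095]
top white [276. 239.] 125 [0.501  0.0006]
top white [336. 248.] 126 [ 0.4846 -0.1365]
```

View pics/w3.png

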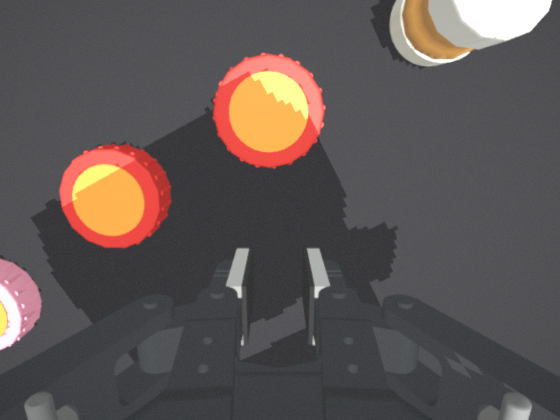

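Picture: lid B at (268,110) is about 3 mm left of the finger centre line (278). Lid A is at (115,197) and the vial at (440,30), both clear. Pushing with a −3 mm tool-y correction.

```bash
python3 -m crank '[{"offset":[0.01,-0.003,0],"twist":[0,0,0]},{"offset":[0.025,-0.003,0],"twist":[0,0,0]},{"offset":[0.04,-0.003,0],"twist":[0,0,0]},{"offset":[0.055,-0.003,0],"twist":[0,0,0]},{"offset":[0.07,-0.003,0],"twist":[0,0,0]},{"offset":[0.085,-0.003,0],"twist":[0,0,0]},{"offset":[0.1,-0.003,0],"twist":[0,0,0]},{"offset":[0.115,-0.003,0],"twist":[0,0,0]},{"offset":[0.13,-0.003,0],"twist":[0,0,0]},{"offset":[0.145,-0.003,0],"twist":[0,0,0]},{"offset":[0.16,-0.003,0],"twist":[0,0,0]},{"offset":[0.175,-0.003,0],"twist":[0,0,0]},{"offset":[0.19,-0.003,0],"twist":[0,0,0]},{"offset":[0.203,-0.003,0],"twist":[0,0,0]},{"offset":[0.212,-0.003,0],"twist":[0,0,0]},{"offset":[0.212,-0.003,0],"twist":[0,0,0]}]'
python3 w.py w4
```

```text
t: 9.07
tool_pos: [0.631, 0.0035, 0.0054]
tool_rot: [-3.05, 0.751, -0.0]
contact_force: [-0.9, -0.2, -0.9]
opening: 0.0207
grip_force: 0.0
tcp [0.631  0.0035 0.0054] head -27.68 op 0.02066701398033881 t 9.075
wrist orange [440. 101.] 5031 [ 0.6649 -0.0787]
wrist orange [278. 207.] 4238 [ 0.6572 -0.0098]
wrist white [147.  73.] 4642 [ 0.7117 -0.0014]
wrist white [238. 290.] 52 [0.649  0.0076]
wrist white [318. 290.] 56 [ 0.6382 -0.013 ]
wrist white [ 14. 339.] 439 [0.6661 0.0802]
wrist white [522. 415.] 100 [ 0.5607 -0.0546]
top orange [313. 174.] 101 [ 0.6631 -0.0836]
top orange [200. 198.] 121 [0.597 0.185]
top orange [217. 239.] 124 [0.4997 0.1386]
top orange [182. 244.] 105 [0.486  0.2211]
top white [232. 163.] 69 [0.6753 0.1068]
top white [330. 170.] 115 [ 0.6658 -0.1209]
top white [336. 248.] 127 [ 0.4845 -0.1366]
```

B is inside at (0.657, −0.010). Retracting and moving behind A with a heading of −34°.

```bash
python3 -m crank '[{"offset":[-0.03,0,0],"twist":[0,0,0]},{"offset":[-0.06,0,-0.03],"twist":[0,0,0]},{"offset":[-0.06,0,-0.08],"twist":[0,0,0]},{"offset":[-0.06,0,-0.12],"twist":[0,0,0]},{"offset":[-0.12,-0.03,-0.12],"twist":[0,0,3]},{"offset":[-0.18,-0.05,-0.12],"twist":[0,0,6.3]},{"offset":[-0.244,-0.067,-0.12],"twist":[0,0,6.3]},{"offset":[-0.244,-0.067,-0.12],"twist":[0,0,6.3]},{"offset":[-0.244,-0.067,-0.12],"twist":[0,0,6.3]},{"offset":[-0.244,-0.067,-0.12],"twist":[0,0,6.3]},{"offset":[-0.244,-0.067,-0.07],"twist":[0,0,6.3]},{"offset":[-0.244,-0.067,-0.03],"twist":[0,0,6.3]},{"offset":[-0.244,-0.067,-0.005],"twist":[0,0,6.3]},{"offset":[-0.244,-0.067,0],"twist":[0,0,6.3]},{"offset":[-0.244,-0.067,0],"twist":[0,0,6.3]}]'
python3 w.py w5
```

```text
t: 11.1
tool_pos: [0.4464, 0.176, 0.0057]
tool_rot: [-3.004, 0.919, -0.001]
contact_force: [-0.5, -0.9, 0.6]
opening: 0.0204
grip_force: 0.0
tcp [0.4464 0.176  0.0057] head -34.03 op 0.020363383609652133 t 11.1
wrist orange [265. 126.] 2624 [0.4996 0.1469]
wrist orange [124. 261.] 3385 [0.4878 0.2237]
wrist white [237. 271.] 579 [0.4704 0.1751]
wrist white [318. 271.] 568 [0.4573 0.1557]
top orange [312. 174.] 118 [ 0.6639 -0.0818]
top orange [283. 176.] 121 [ 0.656  -0.0125]
top orange [200. 198.] 120 [0.5969 0.1851]
top orange [217. 239.] 124 [0.4997 0.1385]
top white [282. 162.] 343 [ 0.6814 -0.0089]
top white [276. 239.] 126 [5.009e-01 5.000e-04]
top white [336. 248.] 127 [ 0.4845 -0.1366]
```

View pics/w5.png

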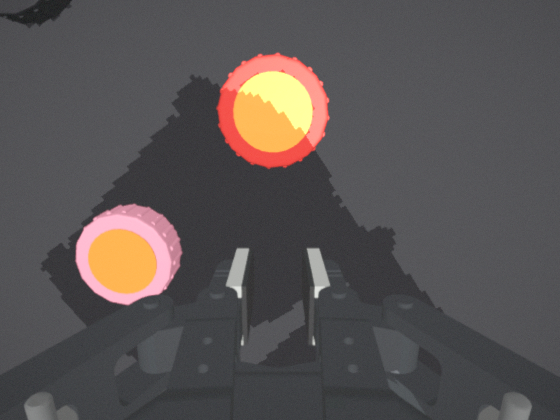

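Picture: lid A at (273,110) is about 1.5 mm left of centre. The pink look-alike at (128,255) is clear of the finger path. Pushing.

```bash
python3 -m crank '[{"offset":[0.01,-0.001,0],"twist":[0,0,0]},{"offset":[0.025,-0.001,0],"twist":[0,0,0]},{"offset":[0.04,-0.001,0],"twist":[0,0,0]},{"offset":[0.055,-0.001,0],"twist":[0,0,0]},{"offset":[0.07,-0.001,0],"twist":[0,0,0]},{"offset":[0.085,-0.001,0],"twist":[0,0,0]},{"offset":[0.1,-0.001,0],"twist":[0,0,0]},{"offset":[0.115,-0.001,0],"twist":[0,0,0]},{"offset":[0.13,-0.001,0],"twist":[0,0,0]},{"offset":[0.145,-0.001,0],"twist":[0,0,0]},{"offset":[0.16,-0.001,0],"twist":[0,0,0]},{"offset":[0.175,-0.001,0],"twist":[0,0,0]},{"offset":[0.19,-0.001,0],"twist":[0,0,0]},{"offset":[0.205,-0.001,0],"twist":[0,0,0]},{"offset":[0.214,-0.001,0],"twist":[0,0,0]},{"offset":[0.214,-0.001,0],"twist":[0,0,0]}]'
python3 -m crank '[{"offset":[-0.03,0,0],"twist":[0,0,0]},{"offset":[-0.06,0,-0.03],"twist":[0,0,0]},{"offset":[-0.06,0,-0.08],"twist":[0,0,0]},{"offset":[-0.07,0,-0.13],"twist":[0,0,0]},{"offset":[-0.13,0,-0.16],"twist":[0,0,0]},{"offset":[-0.18,0,-0.18],"twist":[0,0,0]},{"offset":[-0.2,0,-0.2],"twist":[0,0,0]},{"offset":[-0.2,0,-0.2],"twist":[0,0,0]},{"offset":[-0.2,0,-0.2],"twist":[0,0,0]}]'
python3 w.py w6; python3 -c "
from h import *
cv2.imwrite('pics/crop2.png',cv2.resize(get_image('top')[140:265,165:355],None,fx=4,fy=4)[...,::-1])"
```

```text
t: 13.25
tool_pos: [0.6241, 0.0574, 0.0054]
tool_rot: [-3.004, 0.918, -0.0]
contact_force: [0.0, -0.1, -0.2]
opening: 0.0202
grip_force: 0.0
t: 14.38
tool_pos: [0.4576, 0.1692, 0.2045]
tool_rot: [3.004, -0.917, -0.001]
contact_force: [-0.0, 0.0, -0.7]
opening: 0.0205
grip_force: 0.0
tcp [0.4576 0.1692 0.2045] head -33.96 op 0.020542876381008573 t 14.375
wrist orange [400.  39.] 198 [0.5028 0.0119]
wrist orange [211. 189.] 593 [0.4875 0.2236]
wrist white [418.  29.] 1687 [0.5026 0.0098]
wrist white [212. 188.] 600 [0.4906 0.2124]
wrist white [238. 270.] 638 [0.4178 0.2385]
top orange [312. 174.] 119 [ 0.664  -0.0818]
top orange [283. 176.] 121 [ 0.656  -0.0125]
top orange [262. 179.] 121 [0.6473 0.0388]
top orange [200. 198.] 121 [0.597 0.185]
top white [283. 162.] 346 [ 0.6812 -0.0104]
top white [171. 235.] 64 [0.5049 0.2395]
top white [276. 239.] 126 [5.009e-01 5.000e-04]
top white [336. 248.] 127 [ 0.4845 -0.1366]
```

View pics/crop2.png

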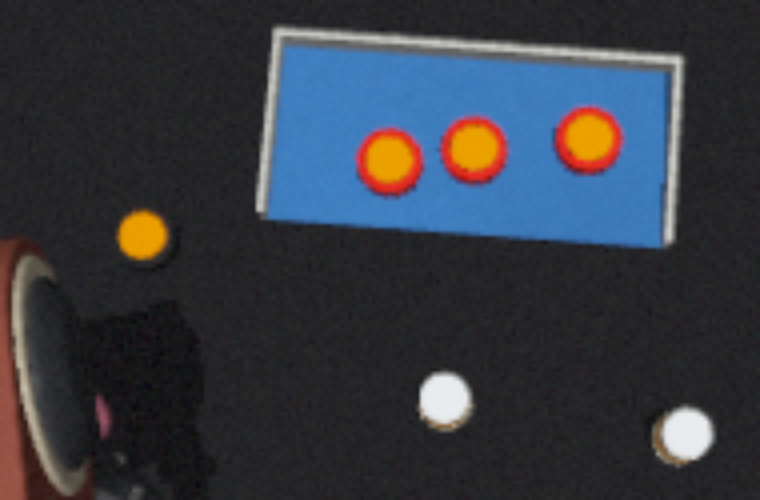

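The three red lids at (389,161), (474,149) and (588,139) all lie inside the blue area with margin. The vials and look-alikes have not moved.

```bash
python3 -c "
from station import *
print(finish_job())"
```

```text
the job is handed in; nothing more can be done
None
```

I pushed all three red lids along the bench into the blue pen, where they lie flat and wholly inside; the vials and look-alikes were not moved, and the job was handed in at about 14.5 s (limit 51 s).

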